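Finish packing the round tub of glass colour bars

TASK

The round steel tub of coloured glass bars has two gaps left in its ring of six. Stand the tall red bar in the gap between the two short red bars and the tall blue bar in the gap between the two short blue bars, upright and right down on the tub's floor. Lower each bar all the way before letting go, and do not let either tip over on the way.

Things in the scene. Friction and masses are not known exactly. Their poses are not given: they have to be found in the camera images.
- tub: Fixed round dark steel tub, 128 mm across, wall 4 mm thick, 60 mm high, terracotta floor 6 mm above the bench. Origin: centre of underside, z up. Five short glass bars (34 mm diameter, tops 80 mm above the bench) are fixed in it: white at the centre, and on a ring of radius 40 mm red at +60 and -60 deg, blue at +120 and -120 deg from its x axis. Gaps: red at x = +40 mm, blue at x = -40 mm, y = 0.
- red_bar: Tall solid red glass bar standing upright on the bench: plain round cylinder, 34 mm diameter, 140 mm tall, ends bevelled by 4 to 5 mm, about 0.3 kg. Origin: centre of its underside; z up its axis. In its gap it has 6 mm free to each neighbour, 3 mm to the wall. Bystanders: same-size green, amber and violet bars.
- blue_bar: Tall solid blue glass bar standing upright on the bench: plain round cylinder, 34 mm diameter, 140 mm tall, ends bevelled by 4 to 5 mm, about 0.3 kg. Origin: centre of its underside; z up its axis. In its gap it has 6 mm free to each neighbour, 3 mm to the wall. Bystanders: same-size green, amber and violet bars.

How it is judged:
By the outcome, as a careful person would: the job done as asked, in the order asked, and still so for the second after the job is handed in, with the robot touching nothing.
It also fails if it takes over 61 s, if anything falls off the work surface, if the arm or the gripper's body presses on something with over 40 N, if the wrist force passes 120 N, or if a joint passes its speed limit or range.

ROBOT

A 6-joint arm with a two-finger parallel gripper is mounted at the origin on the work surface. World frame = base frame: x ahead of the robot, y to its left, z up, the work surface at z = 0. Lengths are in m, angles in rad, forces in N, time in s.
With the tool pointing down it reaches from about 0.425 to 0.95 m from the base axis. Payload 3.5 kg.
Tool frame: the origin (TCP) lies on the centre line of the jaws, within the pads' length; the fingertips stand 19 mm ahead of it and the grasp point (between the pads) is the TCP; z points along the fingers, y is the line along which they close (so a half turn about z gives the same grasp; the last joint's range is limited). The gripper opens to 85 mm and grips with 20 to 120 N. Pads are 22 mm wide; open, the fingers measure 114 mm over their backs; the gripper's body (76 mm by 85 mm) begins 54 mm behind the grasp point. The pads swing forward as they close: fully open they stand 13 mm farther back than shut.
Start: joints at [-1.488, 0.286, 1.577, -0, 1.279, -0.15], TCP at [0.156, -0.657, 0.25] pointing down, gripper open.
Joint ranges: [-2.77, 2.77], [-0.9, 2.22], [0.21, 2.48], [-1.53, 4.67], [0.24, 2.81], [-2.84, 2.84]. Speed limits (rad/s): [2.79, 2.79, 3.14, 3.14, 3.14, 3.14].

INTERFACE

Orientations are given as a unit quaternion [x, y, z, w].
In Python, from plant import status, cams, ctrl gives the robot as it stands.
- The arm moves only by the shell command python3 -m inch 'ROWS' [FORCE]. ROWS is JSON, a list of rows, each a list of 3 entries, a list of its own where there are three numbers: the opening, from -1 (shut) to 1 (fully open), then the shift along the tool's x, y, z in cm, then the turn about the tool's z in rad. In form: [[jaw, [dx, dy, dz], twist], ...]. A call has 1 to 20 rows; each row is the pose to reach, as a shift and turn from the pose commanded when the call began, along the tool's axes at that moment; what a row does not reach only later rows make up. A row lasts 1/10 s, in which the tool goes at most 50 mm and 8.59 degrees, less where a joint would pass 70% of its speed; a pose out of reach is approached as far as the arm can. A call with a gripper value outside its range is refused whole. The fingers move at their own pace and stop on an object; FORCE is the grip in N (left out, the last holds). Time passes only in rows, so rows that repeat a pose let the fingers close. It gives the time, the measured TCP pose, the force and the opening at its end, in the units of the state.
- status.get_state(): the state, without advancing time (a new reading comes with each control period).
- cams.read_camera(name): name is "side" or "top" or "wrist"; returns the picture (480x640x3 uint8, blue, green, red); there is no depth.
- cams.calibration(name): a dict with "camera_matrix" (3x3 intrinsics, pixels), "cam_to_world" (4x4, takes a point from camera to world coordinates); the wrist camera has in their place "mount" (4x4, takes a point from camera to tool coordinates, whose origin is the TCP and whose axes are the flange's). Camera axes: x right, y down, z forward; pixel columns grow to the right and rows downward; lengths in m; the calibration is good to about 2 mm. A picture is of the moment at which its call begins: read the wrist's pose just before it. calibration takes no time and is no camera call.
- ctrl.sign_off(): hands the job in, once; it reports no verdict.
The state is a dict: "time": time; "qpos": joint angles; "dq": joint speeds; "joint_efforts": joint torques, N m; "eef_pos": TCP position; "tcp_rot": TCP orientation; "contact_force": force on the tool from outside, world axes, zero at the start; "wrist_torque": the same for the moment, N m; "opening": opening from 0.0 (shut) to 1.0 (fully open).
Only numpy, scipy, OpenCV 4.12 (cv2) and the standard library are available. Lean on these libraries where they do the work, as an engineer would, in place of code of your own. Each camera call takes 0.05 s, during which the arm holds its last target. There are 200 camera calls.

## Working session

There is one attempt and no reset: what is moved stays moved. The work goes in short steps, Python scripts to look and compute and a shell command to move; the robot and the scene stay as the last step left them, time stands still between calls to the robot, and variables do not carry over. Pictures are saved under pics/ and viewed, on a budget of 10 in all, crops included, one or two more only if the job needs it, and the job is handed in when it is done.

```bash
mkdir -p pics; ls
python3 - <<'E'
from plant import status,cams
import cv2,numpy as np
s=status.get_state();print(s['time'],s['eef_pos'],s['tcp_rot'],s['opening'])
for n in['top','side']:
    im=cams.read_camera(n);cv2.imwrite(f'pics/{n}0.png',im);c=cams.calibration(n);print(n,c)
print(cams.calibration('wrist'))
E
```

```text
pics
0.0 [ 0.15571813 -0.65615172  0.24894223] [ 9.93231362e-01  1.16146747e-01  2.76056304e-05 -1.18055248e-03] 0.9981801813276715
top {'camera_matrix': array([[596.16031248,   0.        , 320.34003932],
       [  0.        , 596.16031248, 235.65356882],
       [  0.        ,   0.        ,   1.        ]]), 'cam_to_world': array([[-0.0145143 , -0.99635493,  0.08406063,  0.42481618],
       [-0.99988384,  0.01485399,  0.00341688, -0.00613926],
       [-0.00465306, -0.08400128, -0.99645478,  0.92382544],
       [ 0.        ,  0.        ,  0.        ,  1.        ]])}
side {'camera_matrix': array([[444.50813175,   0.        , 322.73012494],
       [  0.        , 444.50813175, 237.40437888],
       [  0.        ,   0.        ,   1.        ]]), 'cam_to_world': array([[-0.90672856, -0.31395629,  0.28155777,  0.30126522],
       [-0.42158809,  0.65847235, -0.62344017,  0.47472509],
       [ 0.01033496, -0.68399241, -0.72941591,  0.57405485],
       [ 0.        ,  0.        ,  0.        ,  1.        ]])}
{'camera_matrix': array([[382.29320709,   0.        , 315.53985357],
       [  0.        , 382.29320709, 246.62274444],
       [  0.        ,   0.        ,   1.        ]]), 'mount': array([[-7.20019034e-05, -9.52949183e-01, -3.03130085e-01,
         7.85389924e-02],
       [ 9.99999295e-01, -4.27834270e-04,  1.10745347e-03,
        -1.57791176e-03],
       [-1.18503632e-03, -3.03129792e-01,  9.52948543e-01,
        -1.21822465e-01],
       [ 0.00000000e+00,  0.00000000e+00,  0.00000000e+00,
         1.00000000e+00]])}
```

View pics/top0.png

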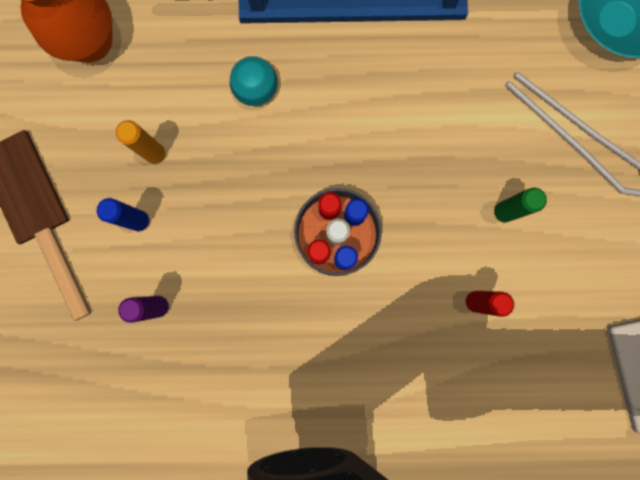

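View pics/side0.png

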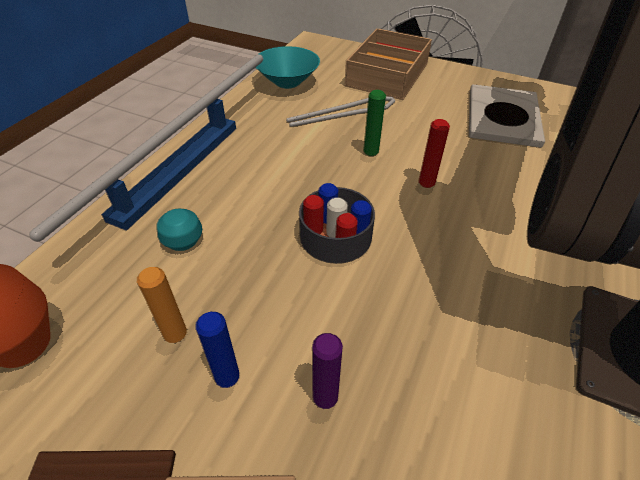

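The top view shows the red bar's top at (503,304), the blue bar's at (109,210) and the tub at (338,231). The red gap is to the left of the tub centre (world +y) and the blue gap to the right. The side view agrees: red at (435,150), blue at (215,350), tub at (337,225), all bars upright.

```bash
cat > h.py <<'E'
import cv2,numpy as np
from plant import status,cams
from scipy.spatial.transform import Rotation as R
def pose(n,s=None):
    c=cams.calibration(n)
    if n!='wrist': return c['camera_matrix'],c['cam_to_world']
    T=np.eye(4);T[:3,:3]=R.from_quat(s['tcp_rot']).as_matrix();T[:3,3]=s['eef_pos'];return c['camera_matrix'],T@c['mount']
def ray(K,T,p,z):
    d=T[:3,:3]@np.linalg.solve(K,[p[0],p[1],1.]);o=T[:3,3];return o+d*(z-o[2])/d[2]
def proj(K,T,P):
    q=K@(np.linalg.inv(T)@np.append(P,1))[:3];return q[:2]/q[2]
H={'red':[(0,6),(174,180)],'blue':[(112,125)]}
def blobs(im,col,vmin,amin=60,smin=120):
    h=cv2.cvtColor(im,cv2.COLOR_BGR2HSV)
    m=sum(cv2.inRange(h,(a,smin,vmin),(b,255,255)) for a,b in H[col])
    n,l,st,c=cv2.connectedComponentsWithStats(m)
    return [(c[i].round(1),st[i].tolist(),cv2.minEnclosingCircle(np.argwhere(l==i)[:,::-1].astype(np.float32))) for i in range(1,n) if st[i,4]>amin]
def totool(s,d): return R.from_quat(s['tcp_rot']).inv().apply(d)*100
E
python3 - <<'E'
from h import *
im=cv2.imread('pics/top0.png');K,T=pose('top')
for c in H:
    for b in blobs(im,c,150): print(c,b[0],b[1],b[2],'z.14',ray(K,T,b[2][0],.14).round(4),'z.08',ray(K,T,b[2][0],.08).round(4))
h=cv2.cvtColor(im,cv2.COLOR_BGR2HSV)
print(h[304,503],h[303,480],h[210,109],h[218,135],h[206,330],h[211,356])
w=cv2.inRange(h[200:260,300:375],(0,0,150),(180,60,255));y,x=np.nonzero(w);p=(x.mean()+300,y.mean()+200);print('white',len(x),p,ray(K,T,p,.08))
for p in[(503,304),(109,210)]:print(ray(K,T,p,.14))
sb=cv2.imread('pics/side0.png');K2,T2=pose('side')
for c in H:
    for b in blobs(sb,c,60,100): print('side',c,b[0],b[1])
for p in[(503,304),(109,210)]:
    P=ray(K,T,p,.14);print(proj(K2,T2,P),proj(K2,T2,P*[1,1,0]))
E
```

```text
red [329.1 203.8] [318, 194, 22, 21, 330] ((328.5, 203.61111450195312), 10.768423080444336) z.14 [ 0.5334 -0.0149  0.14  ] z.08 [ 0.5417 -0.0156  0.08  ]
red [318.3 251. ] [309, 241, 20, 21, 330] ((317.5, 250.6666717529297), 10.833429336547852) z.14 [0.4712 0.0006 0.14  ] z.08 [0.4747 0.0011 0.08  ]
red [503.  304.2] [492, 294, 22, 22, 349] ((502.3500061035156, 304.6499938964844), 10.974847793579102) z.14 [ 0.3971 -0.2396  0.14  ] z.08 [ 0.3949 -0.2575  0.08  ]
blue [107.  209.4] [98, 200, 19, 19, 281] ((107.0, 209.5), 9.60478687286377) z.14 [0.53  0.279 0.14 ] z.08 [0.538  0.3009 0.08  ]
blue [357.  209.4] [349, 201, 17, 18, 252] ((357.0, 209.42308044433594), 8.950074195861816) z.14 [ 0.5251 -0.0525  0.14  ] z.08 [ 0.5327 -0.056   0.08  ]
blue [346.2 256.9] [337, 248, 19, 19, 268] ((346.0, 257.0), 9.219644546508789) z.14 [ 0.4623 -0.0368  0.14  ] z.08 [ 0.4651 -0.0391  0.08  ]
[  1 226 200] [  1 240  70] [114 221 166] [113 235  64] [  1 225 203] [114 210 177]
white 392 (np.float64(337.5357142857143), np.float64(230.55612244897958)) [ 0.50290666 -0.02778909  0.08      ]
[ 0.39788791 -0.24049756  0.14      ]
[0.52926433 0.27636207 0.14      ]
side red [433.8 152.2] [419, 119, 31, 69, 1156]
side red [313.5 212.9] [303, 195, 22, 39, 648]
side red [345.8 225.4] [336, 213, 21, 25, 459]
side blue [327.5 195. ] [318, 183, 21, 40, 322]
side blue [361.6 213.8] [351, 200, 21, 34, 450]
side blue [217.7 348. ] [196, 312, 43, 75, 1966]
[440.61468631 122.35301223] [426.39522176 183.25540466]
[210.30382803 320.84127281] [228.17037552 376.96708891]
```

```bash
python3 -m inch '[[1,[5,-5,0],0],[1,[10,-10,0],0],[1,[14,-14,0],0],[1,[18,-18,0],0],[1,[22,-22,0],0],[1,[25,-26,0],0],[1,[28,-29,0],0],[1,[30,-32,0],0],[1,[32,-34,0],0],[1,[33.1,-35,0],0],[1,[33.1,-35,0],0],[1,[33.1,-35,0],0],[1,[33.1,-35,0],0]]' 40
python3 - <<'E'
from h import *
s=status.get_state();im=cams.read_camera('wrist');cv2.imwrite('pics/w1.png',im);K,T=pose('wrist',s)
print(s['qpos'],s['contact_force'])
for b in blobs(im,'red',100): print(b, ray(K,T,b[2][0],.14))
for z in(0,.14):print(proj(K,T,[.3975,-.24,z]))
E
```

```text
time: 1.4
eef_pos: [0.3967, -0.2404, 0.2501]
tcp_rot: [0.993, 0.116, -0.0, -0.0]
contact_force: [-0.7, -1.0, -0.4]
opening: 1.0
[-7.63913136e-01 -1.95327198e-01  2.07652656e+00 -3.69195428e-04
  1.26075624e+00  5.74957773e-01] [-0.68342652 -1.01309441 -0.36062977]
(array([15. , 46.5]), [0, 19, 35, 54, 1499], ((11.0, 45.0), 28.231287002563477)) [ 0.47507673 -0.05012008  0.14      ]
[316.50969509 207.34003053]
[317.27299226 252.35871138]
```

View pics/w1.png

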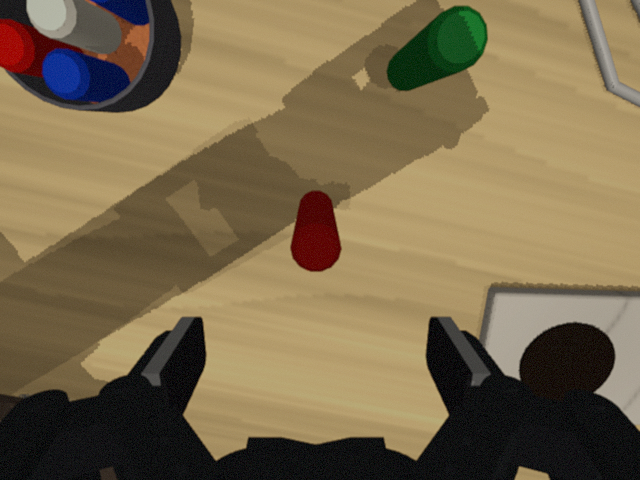

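The red bar appears at (316,247) for its top and (316,205) for its foot, about 2 mm along tool +x from my estimate. That is good enough to go down and grasp it.

```bash
python3 -m inch '[[1,[0.2,0,3],0],[1,[0.2,0,6],0],[1,[0.2,0,9],0],[1,[0.2,0,11.5],0],[1,[0.2,0,13],0],[1,[0.2,0,14],0],[1,[0.2,0,14],0],[1,[0.2,0,14],0],[-0.1,[0.2,0,14],0],[-0.1,[0.2,0,14],0],[-0.1,[0.2,0,14],0],[-0.1,[0.2,0,14],0],[-0.4,[0.2,0,14],0],[-0.6,[0.2,0,14],0],[-1,[0.2,0,14],0],[-1,[0.2,0,14],0],[-1,[0.2,0,14],0],[-1,[0.2,0,14],0],[-1,[0.2,0,14],0],[-1,[0.2,0,14],0]]' 60
```

```text
time: 3.45
eef_pos: [0.3994, -0.2397, 0.1109]
tcp_rot: [0.993, 0.116, 0.0, 0.0]
contact_force: [-0.1, 0.5, 5.9]
opening: 0.382
```

```bash
python3 -m inch '[[-1,[0,0,-0.5],0],[-1,[0,0,-1.5],0],[-1,[0,0,-3],0],[-1,[0,0,-5],0],[-1,[0,0,-7],0],[-1,[0,0,-9],0],[-1,[0,0,-10.5],0],[-1,[0,0,-11.5],0],[-1,[0,0,-12],0],[-1,[0,0,-12],0]]'
python3 -m inch '[[-1,[0.5,-0.6,0],0],[-1,[1.5,-1.8,0],0],[-1,[2.8,-3.6,0],0],[-1,[4.2,-5.4,0],0],[-1,[5.6,-7.2,0],0],[-1,[7,-9,0],0],[-1,[8.4,-10.8,0],0],[-1,[9.8,-12.6,0],0],[-1,[11.2,-14.5,0],0],[-1,[12.6,-16.4,0],0],[-1,[14,-18.2,0],0],[-1,[15.2,-19.8,0],0],[-1,[16.2,-21,0],0],[-1,[16.8,-21.8,0],0],[-1,[16.8,-21.8,0],0],[-1,[16.8,-21.8,0],0],[-1,[16.8,-21.8,0],0],[-1,[16.8,-21.8,0],0]]'
python3 - <<'E'
from h import *
s=status.get_state();im=cams.read_camera('wrist');cv2.imwrite('pics/w2.png',im);K,T=pose('wrist',s)
cv2.imwrite('pics/s2.png',cams.read_camera('side'))
print(s['qpos'],s['contact_force'],s['opening'])
for c in H:
  for b in blobs(im,c,100,40): print(c,b, ray(K,T,b[2][0],.08))
E
```

```text
time: 4.45
eef_pos: [0.399, -0.2393, 0.2304]
tcp_rot: [0.993, 0.116, 0.0, 0.0]
contact_force: [0.5, -1.1, -3.6]
opening: 0.383
time: 6.25
eef_pos: [0.512, 0.0109, 0.2303]
tcp_rot: [0.993, 0.116, -0.0, 0.0]
contact_force: [-0.4, 0.2, -2.7]
opening: 0.384
[-1.76995924e-01 -5.87451942e-02  1.99143090e+00 -2.00736461e-04
  1.20907230e+00  1.16207819e+00] [-0.35940392  0.16372665 -2.66831329] 0.3839612464970702
red (array([363.2, 201.8]), [340, 180, 46, 46, 1506], ((363.3706359863281, 202.7985076904297), 23.745397567749023)) [ 0.54403316 -0.01569723  0.08      ]
red (array([315.4, 390.7]), [262, 346, 107, 92, 7234], ((315.0754699707031, 392.0), 53.0755729675293)) [ 0.37759213 -0.0191443   0.08      ]
blue (array([409.9, 226.1]), [388, 206, 44, 42, 1269], ((409.0918273925781, 226.20408630371094), 21.93294334411621)) [ 0.53494665 -0.05303868  0.08      ]
blue (array([367.6, 295.3]), [350, 283, 35, 30, 602], ((366.5, 299.0), 19.006677627563477)) [ 0.4712044 -0.0383612  0.08     ]
```

View pics/w2.png

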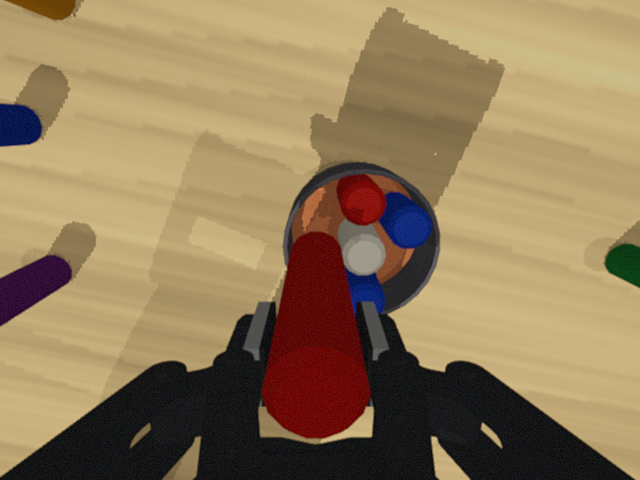

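View pics/s2.png

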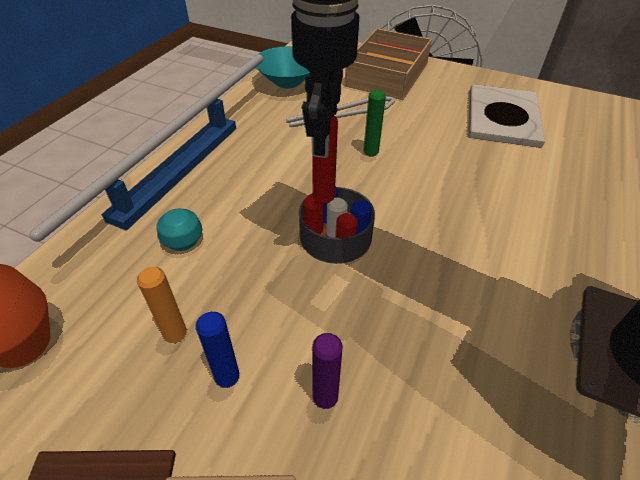

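The bar hangs vertically in the jaws with its foot arc at (316,233). The tub's visible tops are red (363,202), blue (409,226) and white (364,255), with the gap to the left of white. The side view agrees. Next I'll check where the bar sits in the hand and where the gap lies in this same wrist frame.

Run:
```python
from h import *
s=status.get_state();K,T=pose('wrist',s);im=cv2.imread('pics/w2.png')
R_=R.from_quat(s['tcp_rot']).as_matrix();tc=np.array(s['eef_pos']);tc[2]=.120
for off in(-.002,0,.002,.004):print(off,'pred arc row',proj(K,T,tc+[0,0,.0045]+R_[:,0]*(.017+off)),proj(K,T,tc+R_[:,0]*(.0125+off)))
h=cv2.cvtColor(im,cv2.COLOR_BGR2HSV)
r=h[:,316];print([(i,r[i].tolist()) for i in range(226,242,2)])
for row in (250,280,310):
    x=np.nonzero(cv2.inRange(h[row:row+1,250:350],(0,150,40),(8,255,160))[0])[0]+250;print(row,x.min(),x.max())
w=cv2.inRange(h[225:285,335:395],(0,0,135),(180,70,255));n,l,st,c=cv2.connectedComponentsWithStats(w)
i=1+st[1:,4].argmax();p=c[i]+[335,225];print('white',st[i],p,ray(K,T,p,.08))
# base edge-based lateral check
for lat in(-.017,.017):print(proj(K,T,tc+[0,0,.01]+R_[:,1]*lat))
```

```text
-0.002 pred arc row [317.65342139 232.91776229] [317.59535568 237.85969029]
0 pred arc row [317.65861887 229.79022648] [317.6002855  234.81784069]
0.002 pred arc row [317.66384318 226.64655486] [317.60524017 231.76066594]
0.004 pred arc row [317.66909451 223.48662226] [317.61021985 228.68804996]
[(226, [10, 164, 138]), (228, [12, 176, 132]), (230, [11, 173, 134]), (232, [4, 250, 96]), (234, [179, 249, 90]), (236, [1, 255, 92]), (238, [0, 255, 91]), (240, [2, 212, 94])]
250 292 340
280 285 345
310 279 349
white [   8   10   43   39 1191] [365.00587741 254.04030227] [ 0.50678392 -0.02721591  0.08      ]
[290.07861654 258.79692314]
[345.26299547 258.7712699 ]
```

```bash
python3 -m inch '[[-1,[0.3,0.1,0],0],[-1,[0.3,0.1,0.5],0],[-1,[0.3,0.1,1.5],0],[-1,[0.3,0.1,2.5],0],[-1,[0.3,0.1,3],0],[-1,[0.3,0.1,3.4],0],[-1,[0.3,0.1,3.8],0],[-1,[0.3,0.1,4.2],0],[-1,[0.3,0.1,4.6],0],[-1,[0.3,0.1,5],0],[-1,[0.3,0.1,5],0],[-1,[0.3,0.1,5],0]]'
python3 -m inch '[[-1,[0,0,0.4],0],[-1,[0,0,0.8],0],[-1,[0,0,1.2],0],[-1,[0,0,1.6],0],[-1,[0,0,2],0],[-1,[0,0,2.4],0],[-1,[0,0,2.8],0],[-1,[0,0,2.8],0],[-1,[0,0,2.8],0]]'
python3 - <<'E'
from h import *
s=status.get_state();a=cams.read_camera('wrist');b=cams.read_camera('top')
cv2.imwrite('pics/c3.png',np.hstack([cv2.resize(a[150:450,200:500],(400,400)),cv2.resize(b[160:300,270:410],(400,400))]))
E
```

```text
time: 7.55
eef_pos: [0.5154, 0.0112, 0.1803]
tcp_rot: [0.993, 0.116, -0.0, -0.0]
contact_force: [0.4, -0.4, -3.8]
opening: 0.384
time: 8.45
eef_pos: [0.5153, 0.0112, 0.1522]
tcp_rot: [0.993, 0.116, -0.0, -0.0]
contact_force: [-0.8, 0.5, -2.9]
opening: 0.381
```

View pics/c3.png

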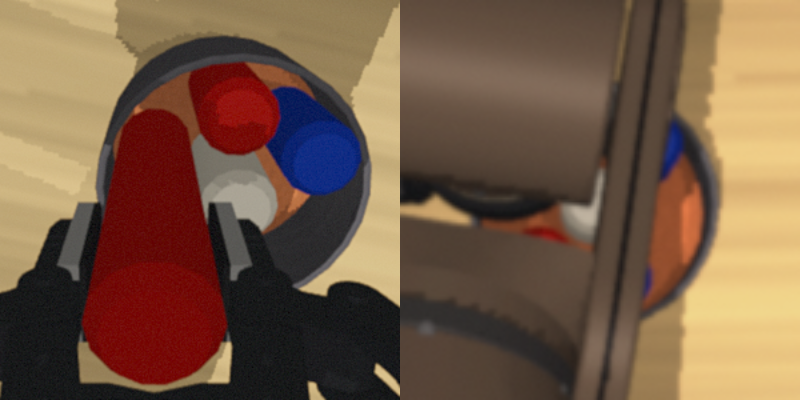

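The red bar is inside the rim (left half, foot near crop (155,112)), clear of the short red, the white and the wall, with no contact force. I'll continue down.

```bash
python3 -m inch '[[-1,[0,0.05,0.4],0],[-1,[0,0.05,0.8],0],[-1,[0,0.05,1.2],0],[-1,[0,0.05,1.6],0],[-1,[0,0.05,2],0],[-1,[0,0.05,2.4],0],[-1,[0,0.05,2.7],0],[-1,[0,0.05,3],0],[-1,[0,0.05,3.2],0],[-1,[0,0.05,3.2],0]]'
python3 -m inch '[[-1,[0,0,0.1],0],[-1,[0,0,0.2],0],[-1,[0,0,0.25],0],[-1,[0,0,0.3],0],[-1,[0,0,0.35],0],[-1,[0,0,0.35],0]]'
```

```text
time: 9.55
eef_pos: [0.5153, 0.0108, 0.12]
tcp_rot: [0.993, 0.116, -0.0, -0.0]
contact_force: [0.3, 0.7, -3.9]
opening: 0.38
time: 10.15
eef_pos: [0.5156, 0.0108, 0.1169]
tcp_rot: [0.993, 0.116, 0.0, -0.0]
contact_force: [-0.2, 0.0, -3.0]
opening: 0.384
```

```bash
python3 -m inch '[[-1,[0,0,0.05],0],[-1,[0,0,0.05],0],[-1,[0,0,0.05],0]]'; python3 -m inch '[[-1,[0,0,0.04],0],[-1,[0,0,0.04],0],[-1,[0,0,0.04],0]]'
```

```text
time: 10.45
eef_pos: [0.5158, 0.0107, 0.1169]
tcp_rot: [0.993, 0.116, 0.0, 0.0]
contact_force: [-1.1, 0.4, 1.4]
opening: 0.381
time: 10.75
eef_pos: [0.516, 0.0107, 0.1169]
tcp_rot: [0.993, 0.116, 0.0, 0.0]
contact_force: [-2.0, 1.1, 5.0]
opening: 0.387
```

The vertical force went from −3 N (bar hanging) to +5 N at a constant z of 0.1169, so the bar is on the floor. I'll release it and rise.

```bash
python3 -m inch '[[-1,[0,0,-0.04],0],[-0.2,[0,0,-0.04],0],[-0.1,[0,0,-0.04],0],[0,[0,0,-0.04],0],[0.2,[0,0,-0.04],0],[0.2,[0,0,-0.04],0],[0.2,[0,0,-0.04],0],[0.2,[0,0,-0.04],0],[0.2,[0,0,-0.04],0],[0.2,[0,0,-1],0],[0.2,[0,0,-3],0],[0.2,[0,0,-6],0],[0.2,[0,0,-9],0],[0.2,[0,0,-12],0],[1,[0,0,-13.3],0],[1,[0,0,-13.3],0],[1,[0,0,-13.3],0]]'
python3 - <<'E'
from h import *
s=status.get_state();im=cams.read_camera('wrist');cv2.imwrite('pics/w4.png',im)
d=np.array([.531,.2785,.25])-s['eef_pos'];print(s['eef_pos'],totool(s,d))
E
```

```text
time: 12.45
eef_pos: [0.5149, 0.0108, 0.248]
tcp_rot: [0.993, 0.116, -0.001, -0.0]
contact_force: [-0.0, 0.1, -0.6]
opening: 1.001
[0.51494544 0.01080406 0.24797518] [  7.73645324 -25.67757378  -0.1978202 ]
```

View pics/w4.png

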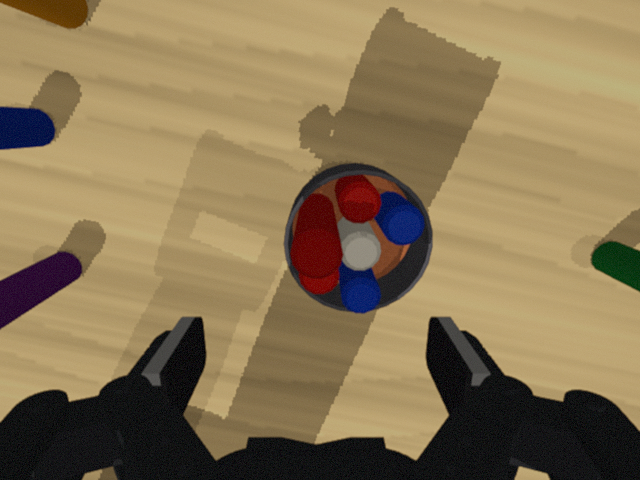

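The red bar stands upright in its gap (top near (316,258)), clear of its neighbours. Now the blue bar.

```bash
python3 -m inch '[[1,[1,-3.5,0],0],[1,[2,-7,0],0],[1,[3,-10.5,0],0],[1,[4.2,-14,0],0],[1,[5.2,-17.5,0],0],[1,[6.2,-21,0],0],[1,[7,-24,0],0],[1,[7.7,-25.7,0],0],[1,[7.7,-25.7,0],0],[1,[7.7,-25.7,0],0],[1,[7.7,-25.7,0],0]]'
python3 - <<'E'
from h import *
s=status.get_state();im=cams.read_camera('wrist');cv2.imwrite('pics/w5.png',im);K,T=pose('wrist',s);print(s['qpos'][5])
for b in blobs(im,'blue',50): print(b,ray(K,T,b[2][0],.14))
for z in(0,.14):print(proj(K,T,np.append(s['eef_pos'][:2],z)))
E
```

```text
time: 13.6
eef_pos: [0.5311, 0.2774, 0.2483]
tcp_rot: [0.993, 0.116, -0.001, 0.0]
contact_force: [-0.3, -0.4, -0.1]
opening: 1.002
1.6516223394025797
(array([315. , 237.6]), [291, 194, 49, 82, 2931], ((315.5, 234.5), 40.65105056762695)) [0.54362062 0.28163504 0.14      ]
(array([627.7, 370.3]), [608, 348, 32, 39, 643], ((628.3594970703125, 368.2396545410156), 20.703968048095703)) [0.49879697 0.04467954 0.14      ]
[316.56370397 208.40020591]
[317.51299705 254.42393208]
```

View pics/w5.png

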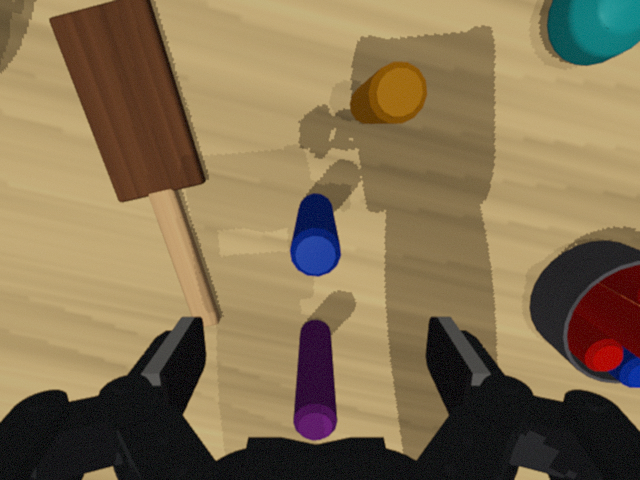

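The blue bar's top is at (316,251), centred under the tool to about 1 mm. Amber (398,92) and violet (316,420) lie clear of the fingers' path. I'll grasp it.

```bash
python3 -m inch '[[1,[0.2,0,3],0],[1,[0.2,0,6],0],[1,[0.2,0,9],0],[1,[0.2,0,11.5],0],[1,[0.2,0,13],0],[1,[0.2,0,13.7],0],[1,[0.2,0,13.7],0],[1,[0.2,0,13.7],0],[-0.1,[0.2,0,13.7],0],[-0.1,[0.2,0,13.7],0],[-0.1,[0.2,0,13.7],0],[-0.1,[0.2,0,13.7],0],[-0.4,[0.2,0,13.7],0],[-0.6,[0.2,0,13.7],0],[-1,[0.2,0,13.7],0],[-1,[0.2,0,13.7],0],[-1,[0.2,0,13.7],0],[-1,[0.2,0,13.7],0],[-1,[0.2,0,13.7],0],[-1,[0.2,0,13.7],0]]' 60
python3 -m inch '[[-1,[0,0,-0.5],0],[-1,[0,0,-1.5],0],[-1,[0,0,-3],0],[-1,[0,0,-5],0],[-1,[0,0,-7],0],[-1,[0,0,-9],0],[-1,[0,0,-11],0],[-1,[0,0,-13],0],[-1,[0,0,-15],0],[-1,[0,0,-16.5],0],[-1,[0,0,-17.5],0],[-1,[0,0,-18],0],[-1,[0,0,-18],0],[-1,[0,0,-18],0]]'
python3 - <<'E'
from h import *
s=status.get_state()
print(s['eef_pos'],totool(s,np.array([.4970,-.0665,.29])-s['eef_pos']))
E
```

```text
time: 15.65
eef_pos: [0.5334, 0.279, 0.1124]
tcp_rot: [0.993, 0.116, 0.0, 0.0]
contact_force: [0.5, -1.3, 4.3]
opening: 0.38
time: 17.05
eef_pos: [0.5326, 0.2789, 0.2908]
tcp_rot: [0.993, 0.116, -0.001, 0.0]
contact_force: [0.9, -0.1, -3.7]
opening: 0.383
[0.53261442 0.27888983 0.29082428] [-11.43461979  32.78521049   0.10704883]
```

```bash
python3 -m inch '[[-1,[-0.3,0.9,0],0],[-1,[-0.9,2.7,0],0],[-1,[-1.8,5.1,0],0],[-1,[-2.7,7.7,0],0],[-1,[-3.6,10.3,0],0],[-1,[-4.5,12.9,0],0],[-1,[-5.4,15.5,0],0],[-1,[-6.3,18.1,0],0],[-1,[-7.2,20.7,0],0],[-1,[-8.1,23.3,0],0],[-1,[-9,25.9,0],0],[-1,[-9.9,28.4,0],0],[-1,[-10.6,30.5,0],0],[-1,[-11.1,31.9,0],0],[-1,[-11.4,32.7,0],0],[-1,[-11.4,32.7,0],0],[-1,[-11.4,32.7,0],0],[-1,[-11.4,32.7,0],0],[-1,[-11.4,32.7,0],0]]'
python3 -m inch '[[-1,[0,0,0.5],0],[-1,[0,0,1.5],0],[-1,[0,0,3],0],[-1,[0,0,4.5],0],[-1,[0,0,5.5],0],[-1,[0,0,6],0],[-1,[0,0,6],0],[-1,[0,0,6],0]]'
python3 - <<'E'
from h import *
s=status.get_state();im=cams.read_camera('wrist');cv2.imwrite('pics/w6.png',im);K,T=pose('wrist',s)
R_=R.from_quat(s['tcp_rot']).as_matrix();tc=np.array(s['eef_pos']);tc[2]-=.1115
print(tc,s['opening'],s['qpos'][5])
print('pred foot arc',proj(K,T,tc+[0,0,.0045]+R_[:,0]*.017),[proj(K,T,tc+[0,0,.01]+R_[:,1]*l) for l in(-.017,.017)])
for c in H:
  for b in blobs(im,c,100,40): print(c,b, ray(K,T,b[2][0],.08))
h=cv2.cvtColor(im,cv2.COLOR_BGR2HSV)
w=cv2.inRange(h,(0,0,130),(180,60,255));n,l,st,c=cv2.connectedComponentsWithStats(w)
for i in range(1,n):
  if 300<st[i,4]<3000: print('white',st[i],c[i],ray(K,T,c[i],.08))
E
```

```text
time: 18.95
eef_pos: [0.4976, -0.0647, 0.2919]
tcp_rot: [0.993, 0.117, 0.0, -0.0]
contact_force: [-0.3, -0.2, -3.1]
opening: 0.379
time: 19.75
eef_pos: [0.4979, -0.0656, 0.2323]
tcp_rot: [0.993, 0.116, 0.0, 0.0]
contact_force: [-0.5, -0.1, -2.9]
opening: 0.377
[ 0.49785669 -0.06559511  0.12078176] 0.3766368357600558 1.004730298220874
pred foot arc [317.60320208 229.39782617] [array([290.15464724, 258.26365105]), array([345.08046205, 258.23823165])]
red (array([265.6, 159. ]), [239, 134, 51, 50, 1779], ((264.2586669921875, 158.80422973632812), 25.460128784179688)) [ 0.54382366 -0.01650966  0.08      ]
red (array([205.8, 218.1]), [165, 176, 85, 87, 4080], ((207.5, 221.0), 50.658267974853516)) [0.49019389 0.01559449 0.08      ]
blue (array([315.9, 183.2]), [294, 162, 44, 43, 1353], ((314.4277648925781, 184.66729736328125), 22.810043334960938)) [ 0.53431689 -0.05489448  0.08      ]
blue (array([272.8, 263. ]), [256, 245, 34, 38, 906], ((273.3196716308594, 262.781982421875), 19.418994903564453)) [ 0.46925189 -0.03804723  0.08      ]
blue (array([315.2, 396.7]), [270, 351, 89, 90, 5353], ((314.2789611816406, 392.49810791015625), 48.381954193115234)) [ 0.3614937  -0.09555894  0.08      ]
white [ 248  192   43   44 1374] [267.90465793 212.83697234] [ 0.50645682 -0.02649363  0.08      ]
white [ 606  417   34   62 1545] [625.72297735 445.38058252] [ 0.37051869 -0.38224565  0.08      ]
```

View pics/w6.png

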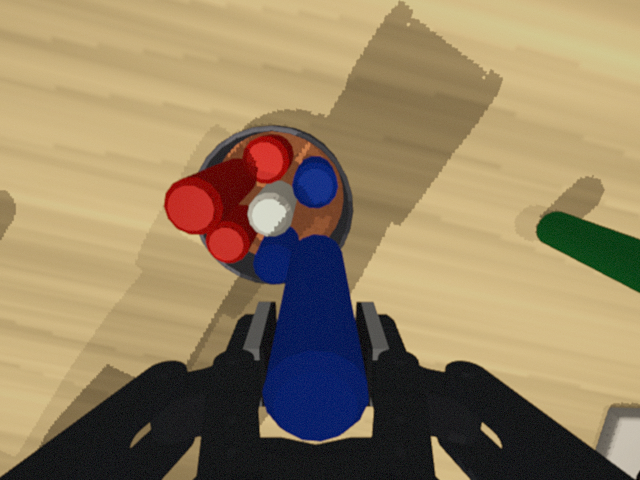

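The foot of the blue bar is at (317,235), so the bar sits about 2–3 mm behind the TCP along tool x. White is at (268,213), and the far blue and far red at (315,183) and (266,159). These put the gap about 1.5 mm further along +x. The tall red bar stands clear. I'll shift and lower.

```bash
python3 -m inch '[[-1,[0.2,-0.1,0],0],[-1,[0.2,-0.1,0.5],0],[-1,[0.2,-0.1,1.5],0],[-1,[0.2,-0.1,2.5],0],[-1,[0.2,-0.1,3],0],[-1,[0.2,-0.1,3.4],0],[-1,[0.2,-0.1,3.8],0],[-1,[0.2,-0.1,4.2],0],[-1,[0.2,-0.1,4.6],0],[-1,[0.2,-0.1,5],0],[-1,[0.2,-0.1,5],0]]'
python3 -m inch '[[-1,[0,0,0.4],0],[-1,[0,0,0.8],0],[-1,[0,0,1.2],0],[-1,[0,0,1.6],0],[-1,[0,0,2],0],[-1,[0,0,2.4],0],[-1,[0,0,2.8],0],[-1,[0,0,2.8],0],[-1,[0,0,2.8],0]]'
python3 - <<'E'
from h import *
a=cams.read_camera('wrist')
cv2.imwrite('pics/c7.png',cv2.resize(a[120:420,150:450],(600,600)))
E
```

```text
time: 20.9
eef_pos: [0.4989, -0.0639, 0.1812]
tcp_rot: [0.993, 0.116, -0.001, -0.0]
contact_force: [0.1, 1.6, -2.7]
opening: 0.381
time: 21.8
eef_pos: [0.4993, -0.064, 0.1538]
tcp_rot: [0.993, 0.116, -0.0, -0.0]
contact_force: [-0.8, -0.3, -4.4]
opening: 0.381
```

View pics/c7.png

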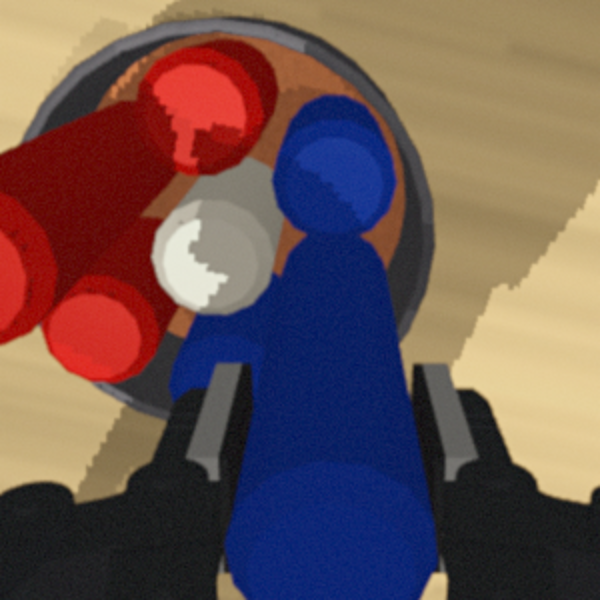

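The blue bar's foot (crop (330,230)) is inside the tub between the two short blues, with no contact force. I'll continue down.

```bash
python3 -m inch '[[-1,[0,0,0.4],0],[-1,[0,0,0.8],0],[-1,[0,0,1.2],0],[-1,[0,0,1.6],0],[-1,[0,0,2],0],[-1,[0,0,2.4],0],[-1,[0,0,2.7],0],[-1,[0,0,3],0],[-1,[0,0,3.2],0],[-1,[0,0,3.3],0],[-1,[0,0,3.3],0]]'
python3 -m inch '[[-1,[0,0,0.05],0],[-1,[0,0,0.1],0],[-1,[0,0,0.15],0],[-1,[0,0,0.15],0],[-1,[0,0,0.15],0]]'
python3 -m inch '[[-1,[0,0,0.05],0],[-1,[0,0,0.1],0],[-1,[0,0,0.1],0],[-1,[0,0,0.1],0]]'
```

```text
time: 22.95
eef_pos: [0.4992, -0.064, 0.1208]
tcp_rot: [0.993, 0.116, -0.0, -0.0]
contact_force: [-0.2, 0.4, -3.1]
opening: 0.381
time: 23.45
eef_pos: [0.4992, -0.064, 0.1194]
tcp_rot: [0.993, 0.116, -0.0, -0.0]
contact_force: [-0.4, -0.8, -3.8]
opening: 0.382
time: 23.85
eef_pos: [0.4994, -0.0641, 0.1185]
tcp_rot: [0.993, 0.116, 0.0, 0.0]
contact_force: [-0.4, -0.0, -3.9]
opening: 0.383
```

```bash
python3 -m inch '[[-1,[0,0,0.05],0],[-1,[0,0,0.05],0],[-1,[0,0,0.05],0]]'
python3 -m inch '[[-1,[0,0,0.05],0],[-1,[0,0,0.05],0],[-1,[0,0,0.05],0]]'
python3 -m inch '[[-1,[0,0,0.04],0],[-1,[0,0,0.04],0],[-1,[0,0,0.04],0]]'
```

```text
time: 24.15
eef_pos: [0.4995, -0.0641, 0.1185]
tcp_rot: [0.993, 0.116, 0.0, 0.0]
contact_force: [-1.3, 1.3, 1.2]
opening: 0.378
time: 24.45
eef_pos: [0.4997, -0.0641, 0.1184]
tcp_rot: [0.993, 0.116, 0.0, 0.0]
contact_force: [-1.8, 0.3, 5.7]
opening: 0.382
time: 24.75
eef_pos: [0.4998, -0.0641, 0.1184]
tcp_rot: [0.993, 0.116, 0.0, 0.0]
contact_force: [-3.7, 0.3, 6.7]
opening: 0.381
```

Contact is at z = 0.1184, which is exactly the grasp height of 0.1124 plus the 6 mm floor. I'll release and rise.

```bash
python3 -m inch '[[-1,[0,0,-0.08],0],[-0.2,[0,0,-0.08],0],[-0.1,[0,0,-0.08],0],[0,[0,0,-0.08],0],[0.1,[0,0,-0.08],0],[0.1,[0,0,-0.08],0],[0.1,[0,0,-0.08],0],[0.1,[0,0,-0.08],0],[0.1,[0,0,-0.08],0],[0.1,[0,0,-1],0],[0.1,[0,0,-3],0],[0.1,[0,0,-6],0],[0.1,[0,0,-9],0],[0.1,[0,0,-13],0],[0.1,[-2,7,-16],0],[0.1,[-4,12,-16],0],[0.1,[-6,17,-16],0],[0.1,[-6,17,-16],0],[0.1,[-6,17,-16],0]]'
python3 - <<'E'
from h import *
s=status.get_state();b=cams.read_camera('top');a=cams.read_camera('side');K,T=pose('top')
cv2.imwrite('pics/c8.png',np.hstack([cv2.resize(b[170:290,280:400],(400,400)),cv2.resize(a[120:270,260:410],(400,400))]))
for c in H:
  for q in blobs(b,c,140): print(c,q[0],q[1],ray(K,T,q[0],.146),ray(K,T,q[0],.08))
E
```

```text
time: 26.65
eef_pos: [0.4795, -0.2471, 0.2783]
tcp_rot: [0.994, 0.114, 0.0, 0.001]
contact_force: [0.0, 1.7, 0.7]
opening: 0.551
red [330.9 203.2] [321, 193, 21, 22, 326] [ 0.53305915 -0.0179819   0.146     ] [ 0.54224378 -0.01898677  0.08      ]
red [308.8 218.1] [297, 207, 25, 24, 449] [0.51378178 0.01133989 0.146     ] [0.52133068 0.01282303 0.08      ]
red [318.4 250.9] [308, 240, 23, 23, 403] [ 0.470482   -0.00064736  0.146     ] [ 4.74356839e-01 -1.81364113e-04  8.00000000e-02]
blue [356.1 209.5] [347, 200, 20, 21, 294] [ 0.52421326 -0.05095139  0.146     ] [ 0.53264729 -0.05475379  0.08      ]
blue [366.9 231.2] [356, 221, 22, 22, 376] [ 0.49537726 -0.06453117  0.146     ] [ 0.5013645  -0.06948584  0.08      ]
blue [345.8 257.3] [336, 247, 20, 21, 326] [ 0.46158974 -0.03628534  0.146     ] [ 0.46471005 -0.03884329  0.08      ]
```

View pics/c8.png

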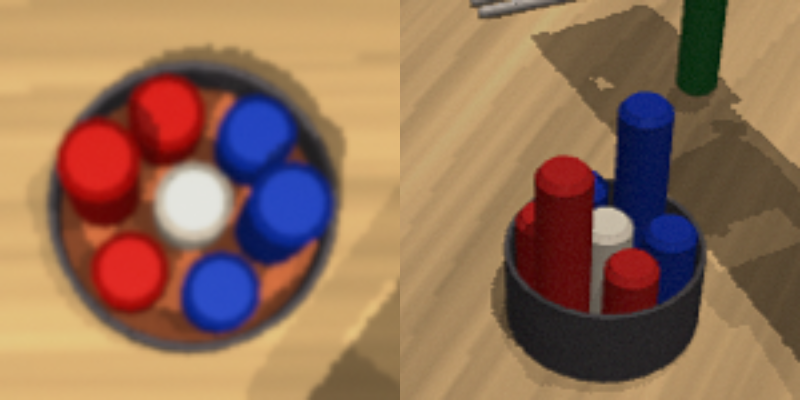

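Both tall bars stand upright in the right gaps. Measured tops are (0.514, 0.011) for red and (0.495, −0.065) for blue, against targets of (0.5125, 0.0115) and (0.4945, −0.0665). The arm is well clear, so I'll hand it in.

```bash
python3 -m inch '[[0.1,[0,0,0],0],[0.1,[0,0,0],0],[0.1,[0,0,0],0],[0.1,[0,0,0],0]]'; python3 -c "
from plant import ctrl;print(ctrl.sign_off())"
```

```text
time: 27.15
eef_pos: [0.4803, -0.2425, 0.2771]
tcp_rot: [0.993, 0.117, 0.0, -0.0]
contact_force: [-0.1, -0.6, 0.3]
opening: 0.551
the job is handed in; nothing more can be done
None
```

Both tall bars are in place: red stands between the two short reds and blue between the two short blues, with red placed first. I signed the job off at 27 s, with the gripper open and well clear of the tub.

- **Lowering:** each bar went down until the wrist force turned from the bar hanging (about −3 N) to pressing on the floor (about +5 to +7 N). I let go only after that. Each bar met the floor at the grasp height plus the floor's 6 mm, exactly for blue and within measuring error for red.
- **Last look (top and side cameras):** both bars are upright. The top view, taken at the tops' height, puts each within about 2 mm of its target.
- **Disagreement:** the wrist and top cameras differed by 2–4 mm in where they put the tub, more than the stated 2 mm for one camera. I aimed between the two readings and saw no sideways contact on the way down. While pressing on the floor, the sideways force stayed under 4 N.
- **Picture budget:** I viewed 10 pictures, the full budget.

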